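# Demagnetise a bearing roller on the rocking runway

## Robot

A 7-joint arm with a two-finger parallel gripper is mounted at the origin on the work surface. World frame = base frame: x ahead of the robot, y to its left, z up, the work surface at z = 0. Lengths are in m, angles in rad, forces in N, time in s.
With the tool pointing down it reaches from about 0.4 to 0.85 m from the base axis. Payload 4.5 kg.
Tool frame: the origin (TCP) lies midway between the tips of the shut fingers; the grasp point (between the pads) lies 19 mm behind it; z points along the fingers, y is the line along which they close (so a half turn about z gives the same grasp; the last joint's range is limited). The gripper opens to 88 mm and grips with 3 to 60 N. Pads are 18 mm wide; open, the fingers measure 123 mm over their backs; the gripper's body (75 mm by 187 mm) begins 45 mm behind the grasp point.
Start: joints at [1.315, 0.689, -0.195, 1.565, 0.157, 0.902, -0.215], TCP at [0.179, -0.599, 0.239] pointing down, gripper open.
Joint ranges: [-3.01, 3.01], [-0.46, 2.08], [-1.47, 1.51], [0.13, 2.56], [-1, 4.14], [0.04, 2.09], [-2.66, 2.66]. Speed limits (rad/s): [2.57, 2.57, 3.14, 3.14, 3.14, 3.14, 3.14].

## Interface

Orientations are given as a unit quaternion [x, y, z, w].
In Python, from plant import r gives the robot as it stands.
- The arm moves only by the tool move_arm, never from a script. Its argument "targets" is a list that holds one entry, the list of rows, each a list of 7 numbers: the opening, from 0 (shut) to 1 (fully open), then the shift along the tool's x, y, z in mm, then the turn, a rotation vector about the tool's x, y, z in degrees. In form: [[[claw, dx, dy, dz, ax, ay, az], ...]]. A call has 1 to 10 rows; each row is the pose to reach, as a shift and turn from the pose commanded when the call began, along the tool's axes at that moment; what a row does not reach only later rows make up. A row lasts 1/8 s, in which the tool goes at most 62.5 mm and 10.7 degrees, less where a joint would pass 70% of its speed; a pose out of reach is approached as far as the arm can. A call with a gripper value outside its range is refused whole. The fingers move at their own pace and stop on an object; "newtons" is the grip in N (left out, the last holds). Time passes only in rows, so rows that repeat a pose let the fingers close. It gives the time, the measured TCP pose, the force, the opening and the grip force at its end, in the units of the state.
- r.get_state(): the state, without advancing time (a new reading comes with each control period).
- r.snapshot(name): name is "scene" or "top" or "wrist"; returns the picture (384x512x3 uint8, red, green, blue); there is no depth.
- r.camera_info(name): a dict with "fx", "fy", "cx", "cy" (pixels), "R" (3x3) and "t" (3): a world point X has camera coordinates R X + t. Camera axes: x right, y down, z forward; pixel columns grow to the right and rows downward; lengths in m; the calibration is good to about 2 mm. The wrist camera is an equidistant fisheye: a pixel r from the principal point sees the ray r / f radians off the axis. A picture is of the moment at which its call begins: read the wrist's pose just before it. camera_info takes no time and is no camera call; for the wrist camera it gives the pose at the moment of the call.
- r.finish_job(): hands the job in; it is judged then, once.
The state is a dict: "clock": time; "q": joint angles; "qd": joint speeds; "joint_torque": joint torques, N m; "tool_pos": TCP position; "eef_rot": TCP orientation; "contact_force": force on the tool from outside, world axes, zero at the start; "moment": the same for the moment, N m; "opening": opening from 0.0 (shut) to 1.0 (fully open); "finger_force": force on a finger pad.
Only numpy, scipy, OpenCV 4.12 (cv2) and the standard library are available. Lean on these libraries where they do the work, as an engineer would, in place of code of your own. Each camera call takes 0.05 s, during which the arm holds its last target. There are 200 camera calls.

## Task

Take the red handle of the rocking runway and tilt it so that the steel bearing roller rolls slowly into the middle between the two orange demagnetiser coils, and keep it at rest there for 5 seconds. Then let it roll on gently to the green stop at the far end, without letting it slam into a stop, leave the runway clearly tipped down towards that stop with the roller lying against it, and let go of the handle. Do not touch the roller or shift the things lying around.

Things in the scene. Friction and masses are not known exactly. Their poses are not given: they have to be found in the camera images.
- stand: blue steel stand fixed to the bench: base plate 150 x 340 x 12 mm with two hinge cheeks. Origin at the centre of its underside, on the bench. Its z is up, its y runs along the runway from the green-stop end (-y) to the red-handle end (+y), its x is the hinge axis.
- runway (a joint): tilt of the runway about its middle, rad. 0 = level (the start), positive = red handle end up, green stop end down, so the roller rolls towards the green stop; stops at -0.15 and +0.15. The hinge is stiff and stays where it is left: friction 1.5 N m, damping 0.3 N m s/rad. The runway weighs 0.9 kg and is nearly balanced about the hinge.
- pivot (a point): centre of the runway on the hinge axis, 130 mm above the bench, turning with the runway; its y runs along the runway to the handle. The runway is two round steel rails (8 mm thick, axes 24 mm apart, in the plane of this point) with thin guard rails (axes 62 mm apart, 28 mm higher) and an upright end plate at each end, yellow at the handle end, green at the other, tops 46 mm above the rail axes.
- green_stop (a point): middle of the inner face of the green end plate, 215 mm from the pivot along the runway's -y, 28 mm above the rail axes. The yellow plate is as far on the +y side. The roller's centre travels from -190 mm (against the green stop) to +190 mm (against the yellow stop) along the runway.
- roller: polished steel bearing roller, 48 mm diameter, 36 mm long, 0.4 kg, rolling on the rails, kept on them by brass shoes on its axle ends. Origin at its centre, 28 mm above the rail axes; axes as the runway's, they do not spin. Starts at rest, runway level, on the handle side. Accelerates about 6.5 m/s2 per rad of tilt; rolling resistance 0.02 N (a tilt of 0.005 rad), damping 0.08 N s/m; mass nominal.
- handle (a point): middle of the red handle, a round bar 14 mm thick, 84 mm long, parallel to the hinge axis (its x), on two prongs (8 mm thick, 58 mm clear between them, running along the runway) beyond the yellow end plate: 295 mm from the pivot along the runway's y, 4 mm above the rail axes; 63 mm clear between bar and plate. It turns with the runway.
- demag: demagnetiser fixed on the stand between hinge and green stop: black yoke under the runway, an orange coil pod (36 x 40 x 58 mm, white centre line on top) on each side of it, 98 mm between the pods, tops 181 mm above the bench. Origin under the middle between the coils, 12 mm above the bench; axes as the stand's. The wanted roller place is y = 0 in this frame, within 15 mm.
- grease_tin: bystander: tin can with red band, 68 mm diameter, 70 mm high, origin at the centre of its underside.
- oil_jar: bystander: jar with black cap, 56 mm diameter, 85 mm high, origin at the centre of its underside.
- driver: bystander: screwdriver with a blue handle lying on the bench, origin under its middle.
- parts_bin: bystander: open blue plastic bin 110 x 150 x 50 mm, origin at the centre of its underside.

How it is judged:
By the outcome, as a careful person would: the job done as asked, in the order asked, and still so for the second after the job is handed in, with the robot touching nothing.
It also fails if it takes over 61 s, if anything falls off the work surface, if the arm or the gripper's body presses on something with over 40 N, if the wrist force passes 120 N, or if a joint passes its speed limit or range.

## Working session

There is one attempt and no reset: what is moved stays moved. The work goes in short steps, Python scripts to look and compute and a tool call to move; the robot and the scene stay as the last step left them, time stands still between calls to the robot, and variables do not carry over. Pictures are saved under pics/ and viewed, at most 10 in all, crops included, and the job is handed in when it is done.

Besides the shell and the picture viewer there is one more tool, called after "Emit:" as name(argument=value, ...), one argument or row to a line, values as JSON. move_arm: Moves the arm, as the interface text tells. Its arguments: {"type":"object","properties":{"targets":{"type":"array","items":{"type":"array","items":{"type":"array","items":{"type":"number"}}}},"newtons":{"type":"number"}},"required":["targets"]}

```bash
mkdir -p pics; ls; python3 - <<'E'
from plant import r
import cv2,numpy as np
s=r.get_state();print({k:np.round(v,3) for k,v in s.items()})
for n in("scene","top"):
    im=r.snapshot(n);cv2.imwrite(f"pics/{n}0.png",im[...,::-1]);c=r.camera_info(n);print(n,{k:np.round(v,4).tolist() for k,v in c.items()})
a=cv2.imread("pics/scene0.png");b=cv2.imread("pics/top0.png")
E
```

```text
pics
{'clock': np.float64(0.0), 'q': array([ 1.315,  0.69 , -0.194,  1.566,  0.157,  0.902, -0.215]), 'qd': array([-0.001, -0.   , -0.001,  0.001, -0.   , -0.001,  0.001]), 'joint_torque': array([-0.0000e+00, -5.2756e+01, -1.2670e+00, -1.5343e+01, -5.3000e-02,
        7.0000e-03,  0.0000e+00]), 'tool_pos': array([ 0.178, -0.598,  0.238]), 'eef_rot': array([ 0.99 ,  0.144, -0.   , -0.001]), 'contact_force': array([-0.366,  0.692, -0.373]), 'moment': array([ 0.04 , -0.03 ,  0.016]), 'finger_force': np.float64(0.0), 'opening': np.float64(0.999)}
scene {'fx': 383.0502, 'fy': 383.0502, 'cx': 258.209, 'cy': 192.9128, 'R': [[0.5838, 0.8119, -0.0012], [0.4992, -0.3601, -0.7881], [-0.6403, 0.4595, -0.6155]], 't': [-0.2938, -0.1685, 1.3895]}
top {'fx': 423.5627, 'fy': 423.5627, 'cx': 253.0406, 'cy': 187.6241, 'R': [[0.0289, -0.9996, 0.0074], [-0.9819, -0.0297, -0.1872], [0.1873, -0.0018, -0.9823]], 't': [-0.0186, 0.5134, 1.0565]}
```

View pics/scene0.png

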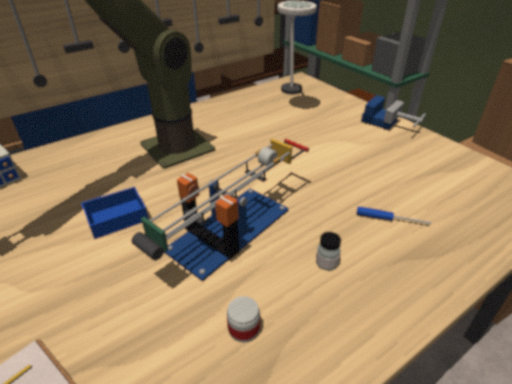

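View pics/top0.png

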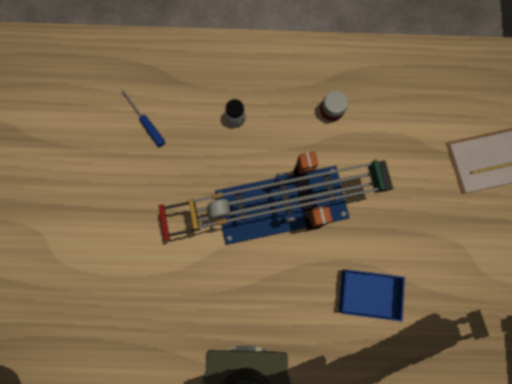

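The scene view shows the runway, with its red handle at about (295,145), the coils at (188,190) and (228,212), and the green plate at (153,233). In the top view the handle is at (165,222), the yellow plate at (194,213), the roller at (219,208), the coils at (307,162) and (320,215), and the green plate at (377,175). The bystanders are well clear of the runway.

```bash
cat > h.py <<'E'
import cv2,numpy as np
def ray(c,u,v):
    R=np.array(c["R"]);t=np.array(c["t"])
    return -R.T@t, R.T@np.array([(u-c["cx"])/c["fx"],(v-c["cy"])/c["fy"],1])
def onz(c,u,v,z):
    o,d=ray(c,u,v);return o+d*(z-o[2])/d[2]
def proj(c,X):
    p=np.array(c["R"])@X+np.array(c["t"]);return np.array([c["cx"]+c["fx"]*p[0]/p[2],c["cy"]+c["fy"]*p[1]/p[2]])
def blobs(im,lo,hi,amin=25):
    m=cv2.inRange(cv2.cvtColor(im,cv2.COLOR_BGR2HSV),np.array(lo),np.array(hi))
    n,l,s,ce=cv2.connectedComponentsWithStats(m)
    return [(ce[i],s[i],l==i) for i in range(1,n) if s[i][4]>=amin]
E
python3 - <<'E'
from plant import r
from h import *
for n in("top","scene"):
    im=cv2.imread(f"pics/{n}0.png");c=r.camera_info(n);hsv=cv2.cvtColor(im,cv2.COLOR_BGR2HSV)
    for nm,lo,hi,z in(("red",(0,170,90),(4,255,255),.134),("red2",(174,150,90),(180,255,255),.134),("orange",(5,170,110),(13,255,255),.181),("green",(55,60,30),(90,255,255),.158),("yellow",(20,150,120),(30,255,255),.15),("blue",(105,120,50),(125,255,255),.012)):
        for ce,s,m in blobs(im,lo,hi):
            print(n,nm,ce.round(1),s,onz(c,*ce,z).round(4), np.round(cv2.minAreaRect(np.argwhere(m)[:,::-1].astype(np.float32))[1:][0],1))
    if n=="top": print(hsv[222,165],hsv[165,305],hsv[208,219],hsv[213,194])
im=cv2.imread("pics/top0.png")[130:260,140:410]
cv2.imwrite("pics/topcrop.png",cv2.resize(im,None,fx=2.9,fy=2.9,interpolation=cv2.INTER_CUBIC))
E
```

```text
top red [163.6 222.4] [160 205   9  35 142] [0.4074 0.2057 0.134 ] [34.4  4.8]
top orange [313.4 158.8] [310 153   7  13  54] [ 0.5609 -0.1413  0.181 ] [12.9  3.9]
top orange [303.3 160.5] [300 154   8  14  64] [ 0.5561 -0.1179  0.181 ] [12.9  4.9]
top orange [327.1 214.4] [324 207   7  15  60] [ 0.4319 -0.1726  0.181 ] [14.6  3.9]
top orange [316.9 216.2] [314 209   7  15  73] [ 0.4269 -0.1496  0.181 ] [14.5  5. ]
top green [378.7 175.4] [373 161  12  29 146] [ 0.5312 -0.2993  0.158 ] [29.1  5.3]
top yellow [193.  213.9] [189 199   9  29  95] [0.4276 0.1352 0.15  ] [28.6  3.5]
top blue [151.7 130.6] [141 116  23  30 227] [0.6725 0.2811 0.012 ] [34.4  7. ]
top blue [319.1 170.9] [308 168  22   6  37] [ 0.5723 -0.1816  0.012 ] [ 1.8 21.6]
top blue [333.3 176. ] [330 174   8   5  32] [ 0.5593 -0.2203  0.012 ] [7. 4.]
top blue [256.1 183.6] [223 176  65  16 139] [ 0.532  -0.0113  0.012 ] [ 3.4 65.7]
top blue [316.  179.7] [309 177  15   7  71] [ 0.5477 -0.1733  0.012 ] [ 4.7 14.7]
top blue [318.7 188.5] [313 187  13   5  36] [ 0.5236 -0.1806  0.012 ] [ 3.1 12.4]
top blue [253.  192.9] [
[... 1871 characters left out ...]
 ] [12.2  3.4]
scene blue [375.3 111.3] [363  96  25  32 409] [0.2445 0.7832 0.012 ] [24.9 27.9]
scene blue [  4.7 162.6] [  0 157  12  13  75] [-0.2255 -0.5239  0.012 ] [ 9.6 12.5]
scene blue [  9.5 174.6] [  3 170  15  11  76] [-0.1385 -0.5227  0.012 ] [ 8.7 12.6]
scene blue [114.  211.6] [  82  189   65   48 1921] [ 0.2374 -0.3125  0.012 ] [36.4 58.2]
scene blue [257.6 215. ] [ 239  192   48   54 1247] [0.4873 0.0093 0.012 ] [39.1 57.6]
scene blue [374.6 213.1] [358 208  35  11 227] [0.6737 0.2817 0.012 ] [34.7  6.7]
scene blue [215.2 227.2] [206 214  18  24 210] [ 0.4606 -0.1126  0.012 ] [20.8 15.8]
scene blue [195.9 254.7] [ 166  231   62   48 1381] [ 0.519  -0.2029  0.012 ] [54.  32.4]
```

View pics/topcrop.png

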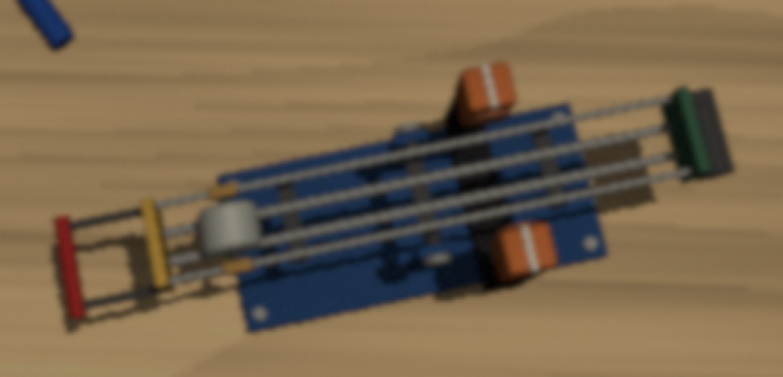

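```bash
cat >> h.py <<'E'
from scipy.spatial.transform import Rotation as Ro
H=np.array([.4086,.2057,.134]); Y=np.array([-.2395,.971,0]);Y/=np.linalg.norm(Y); X=np.array([Y[1],-Y[0],0]); P=H-.295*Y-[0,0,.004]
DEM=np.array([.494,-.1455])
Rg=Ro.from_matrix(np.c_[X,-Y,[0,0,-1]])*Ro.from_rotvec([np.radians(-20),0,0])
zt=Rg.apply([0,0,1])
def rel(p0,q0,p,R):
    R0=Ro.from_quat(q0);return (R0.inv().apply(p-p0)*1000).round(1),np.degrees((R0.inv()*R).as_rotvec()).round(1)
def roller(im,c):
    hsv=cv2.cvtColor(im,cv2.COLOR_BGR2HSV);best=None
    m=cv2.inRange(hsv,np.array((0,0,95)),np.array((180,60,255)))
    # only inside the strip between the rails at roller height
    poly=[proj(c,P+[0,0,.03]+Y*a+X*b) for a,b in((-.21,-.02),(-.21,.02),(.21,.02),(.21,-.02))]
    k=np.zeros_like(m);cv2.fillConvexPoly(k,np.int32(np.round(poly)),255)
    m=cv2.morphologyEx(m&k,cv2.MORPH_OPEN,np.ones((5,5)))
    n,l,s,ce=cv2.connectedComponentsWithStats(m)
    if n<2:return None
    i=1+np.argmax(s[1:,4]);return ce[i],s[i]
def spos(c,u,z=.168): # along-runway position
    return (onz(c,*u,z)-P)@Y
E
python3 - <<'E'
from plant import r
from h import *
s=r.get_state();print("P",P,"dem s",(DEM-P[:2])@Y[:2],(DEM-P[:2])@X[:2])
for n in("top","scene"):
    c=r.camera_info(n);u=roller(cv2.imread(f"pics/{n}0.png"),c);print(n,u,u and (spos(c,u[0]),(onz(c,*u[0],.168)-P)@X))
R0=Ro.from_quat(s["eef_rot"])
for p in((.30,-.5,.33),(.5,-.2,.33)): print(rel(s["tool_pos"],s["eef_rot"],np.array(p),R0))
E
```

```text
P [ 0.47924539 -0.08071618  0.13      ] dem s -0.06643213272128155 -0.0011888803749306386
top (array([219.48181818, 207.06363636]), array([212, 200,  16,  15, 220], dtype=int32)) (np.float64(0.15760241311323142), np.float64(0.001600913453680154))
scene (array([265.37692308, 155.87692308]), array([259, 150,  14,  13, 130], dtype=int32)) (np.float64(0.14663954354114084), np.float64(0.005074202194465925))
(array([144.6, -59.7, -91.9]), array([0., 0., 0.]))
(array([ 422.1, -290. ,  -91.6]), array([0., 0., 0.]))
```

Emit:
move_arm(
  targets=[
    [[0.5, 30, -10, -60, 0, 0, 0], [0.5, 70, -30, -92, 0, 0, 0], [0.5, 110, -45, -92, 0, 0, 0], [0.5, 145, -60, -92, 0, 0, 0], [0.5, 190, -98, -92, 0, 0, 0], [0.5, 236, -136, -92, 0, 0, 0], [0.5, 282, -175, -92, 0, 0, 0], [0.5, 330, -213, -92, 0, 0, 0], [0.5, 376, -252, -92, 0, 0, 0], [0.5, 422, -290, -92, 0, 0, 0]],
  ],
)

```text
clock: 1.35
tool_pos: [0.5007, -0.1987, 0.3305]
eef_rot: [0.99, 0.144, -0.0, -0.0]
contact_force: [1.2, -0.1, 0.2]
opening: 0.501
finger_force: 0.0
```

```bash
python3 - <<'E'
from plant import r
from h import *
s=r.get_state();print({k:np.round(s[k],3) for k in("clock","q","tool_pos","eef_rot")})
for p,R in(((.5,.05,.33),Ro.from_quat(s["eef_rot"])),(H-zt*.09,Rg),(H-zt*.04,Rg),(H+zt*.017,Rg)): print(rel(s["tool_pos"],s["eef_rot"],np.array(p),R))
E
```

```text
{'clock': np.float64(1.35), 'q': array([ 0.444,  0.471, -0.24 ,  1.698,  0.129,  0.989, -1.123]), 'tool_pos': array([ 0.501, -0.199,  0.33 ]), 'eef_rot': array([ 0.99 ,  0.144, -0.   , -0.   ])}
(array([  70.4, -238.5,    0.5]), array([0., 0., 0.]))
(array([  28.8, -444.6,  111.9]), array([-20. ,  -0.4,   2.7]))
(array([  28. , -427.5,  158.9]), array([-20. ,  -0.4,   2.7]))
(array([  27.1, -408. ,  212.5]), array([-20. ,  -0.4,   2.7]))
```

Emit:
move_arm(
  targets=[
    [[0.5, 20, -50, 0, 0, 0, 0], [0.5, 40, -105, 0, -3, 0, 0.5], [0.5, 55, -160, 0, -6, 0, 1], [0.5, 68, -215, 0, -10, 0, 1.5], [0.5, 64, -270, 10, -14, 0, 2], [0.5, 55, -325, 35, -18, -0.4, 2.7], [0.5, 42, -380, 70, -20, -0.4, 2.7], [0.5, 30, -435, 105, -20, -0.4, 2.7], [0.5, 29, -444, 112, -20, -0.4, 2.7], [0.5, 29, -444, 112, -20, -0.4, 2.7]],
  ],
)

```text
clock: 2.6
tool_pos: [0.4007, 0.2335, 0.2182]
eef_rot: [0.977, 0.12, 0.021, 0.173]
contact_force: [0.6, -1.1, -0.3]
opening: 0.504
finger_force: 0.0
```

```bash
python3 - <<'E'
from plant import r
from h import *
s=r.get_state();print({k:np.round(s[k],4) for k in("clock","q","tool_pos","eef_rot")})
c=r.camera_info("wrist");im=r.snapshot("wrist")[...,::-1].copy();cv2.imwrite("pics/w1.png",im)
print({k:np.round(v,3).tolist() for k,v in c.items()})
def fproj(c,X):
    p=np.array(c["R"])@X+np.array(c["t"]);rho=np.hypot(p[0],p[1]);th=np.arctan2(rho,p[2]);return np.round([c["cx"]+c["fx"]*th*p[0]/rho,c["cy"]+c["fy"]*th*p[1]/rho],1)
print("handle predicted",[fproj(c,H+X*b) for b in(-.042,0,.042)])
for ce,st,m in blobs(im,(0,150,60),(6,255,255)):print(ce,st)
for p in(H-zt*.09,H-zt*.04,H+zt*.017): print(rel(s["tool_pos"],s["eef_rot"],p,Rg))
E
```

```text
{'clock': np.float64(2.6), 'q': array([-0.7498,  0.5965, -0.1304,  1.9639,  0.4789,  0.8571, -2.5579]), 'tool_pos': array([0.4007, 0.2335, 0.2182]), 'eef_rot': array([0.9774, 0.12  , 0.0212, 0.173 ])}
{'fx': 297.319, 'fy': 297.319, 'cx': 259.176, 'cy': 189.592, 'R': [[0.227, -0.911, 0.343], [-0.946, -0.123, 0.299], [-0.231, -0.393, -0.89]], 't': [0.047, 0.375, 0.545]}
handle predicted [array([257.3, 237.8]), array([257.3, 193.5]), array([257.4, 144.1])]
[466.69633508  38.01308901] [459  23  20  31 382]
[257.67503392 188.12279512] [ 250  141   17   99 1474]
(array([ 1. , -1.7, -1. ]), array([ 0.1, -0. ,  0.1]))
(array([ 0.9, -1.7, 49. ]), array([ 0.1, -0. ,  0.1]))
(array([  0.9,  -1.8, 106. ]), array([ 0.1, -0. ,  0.1]))
```

View pics/w1.png

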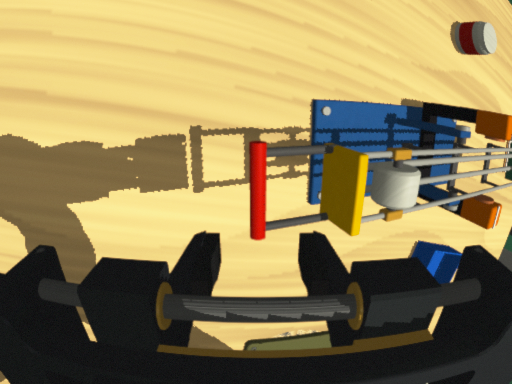

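The handle is at (258,188) and was predicted at (257,193), so the alignment is good. Joint 7 is close to its limit (-2.56 of -2.66), so I'll use the half-turn-equivalent grasp.

Emit:
move_arm(
  targets=[
    [[0.5, 0, 0, 0, 0, 0, 10], [0.5, 0, 0, 0, 0, 0, 20], [0.5, 0, 0, 0, 0, 0, 30], [0.5, 0, 0, 0, 0, 0, 40], [0.5, 0, 0, 0, 0, 0, 50], [0.5, 0, 0, 0, 0, 0, 60], [0.5, 0, 0, 0, 0, 0, 70], [0.5, 0, 0, 0, 0, 0, 80], [0.5, 0, 0, 0, 0, 0, 90], [0.5, 0, 0, 0, 0, 0, 100]],
  ],
)

```text
clock: 3.9
tool_pos: [0.4022, 0.2283, 0.2153]
eef_rot: [0.721, -0.672, 0.143, 0.092]
contact_force: [21.7, -51.8, 66.2]
opening: 0.5
finger_force: 0.0
```

Emit:
move_arm(
  targets=[
    [[0.5, 0, 0, 0, 0, 0, 10], [0.5, 0, 0, 0, 0, 0, 20], [0.5, 0, 0, 0, 0, 0, 30], [0.5, 0, 0, 0, 0, 0, 40], [0.5, 0, 0, 0, 0, 0, 50], [0.5, 0, 0, 0, 0, 0, 60], [0.5, 0, 0, 0, 0, 0, 70], [0.5, 0, 0, 0, 0, 0, 80], [0.5, 0, 0, 0, 0, 0, 80]],
  ],
)

```text
clock: 5.03
tool_pos: [0.3272, -0.0332, 0.2463]
eef_rot: [-0.375, 0.924, -0.076, -0.022]
contact_force: [-0.5, -0.9, 0.7]
opening: 0.502
finger_force: 0.0
```

```bash
sed -i 's/^zt=/Rg=Rg*Ro.from_rotvec([0,0,np.pi])\nzt=/' h.py; python3 - <<'E'
from plant import r
from h import *
s=r.get_state();print({k:np.round(s[k],4) for k in("clock","q","tool_pos","eef_rot")})
for p in(H-zt*.09,H-zt*.04,H+zt*.017): print(rel(s["tool_pos"],s["eef_rot"],p,Rg))
E
```

```text
{'clock': np.float64(5.025), 'q': array([-0.9249,  0.7978,  1.5104,  2.4243, -0.9993,  0.8277, -2.6532]), 'tool_pos': array([ 0.3272, -0.0332,  0.2463]), 'eef_rot': array([-0.3751,  0.9236, -0.0756, -0.0218])}
(array([-241.2,  142. ,  -13.4]), array([11.1,  1.7, 30.5]))
(array([-237.2,  133.2,   35.7]), array([11.1,  1.7, 30.5]))
(array([-232.7,  123.2,   91.6]), array([11.1,  1.7, 30.5]))
```

The turn went the wrong way: joint 7 ran to its limit and the arm swung off. I need to see what happened before I move again.

```bash
python3 - <<'E'
from plant import r
from h import *
a=r.snapshot("scene")[...,::-1].copy();b=r.snapshot("top")[...,::-1].copy()
cv2.imwrite("pics/s2.png",a);cv2.imwrite("pics/t2.png",b)
cv2.imwrite("pics/both2.png",cv2.resize(np.vstack([a[60:330,60:460],b[60:330,90:490]]),None,fx=1.1,fy=1.1))
E
```

```text
(no output)
```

View pics/both2.png

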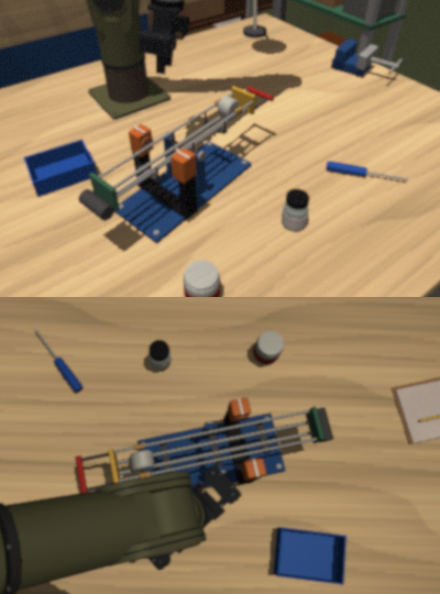

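Nothing appears to have moved: the roller is still at (140,460) in the lower view (the top camera), and the runway is level. The arm is folded in beside the runway. In this configuration joint 1 turns about "down", so unwinding takes negative tool-z turns. I'll raise the arm and unwind carefully.

Emit:
move_arm(
  targets=[
    [[0.5, 0, 0, -25, 0, 0, -5], [0.5, 0, 0, -50, 0, 0, -10], [0.5, 0, 0, -75, 0, 0, -16], [0.5, 0, 0, -90, 0, 0, -24]],
  ],
)

```text
clock: 5.62
tool_pos: [0.3351, -0.0286, 0.3112]
eef_rot: [-0.567, 0.821, -0.064, -0.036]
contact_force: [-0.7, 0.7, -0.3]
opening: 0.507
finger_force: 0.0
```

```bash
cat >st.py <<'E'
from plant import r
from h import *
s=r.get_state();print({k:np.round(s[k],3).tolist() for k in("clock","q","tool_pos","eef_rot","contact_force")})
R=Ro.from_quat(s["eef_rot"]).as_matrix();print("xyaw",np.degrees(np.arctan2(R[1,0],R[0,0])).round(1),"z",R[:,2].round(3))
for p in(np.array([.5,.05,.36]),H-zt*.09,H+zt*.017): print(rel(s["tool_pos"],s["eef_rot"],p,Rg))
E
python3 st.py
```

```text
{'clock': 5.625, 'q': [-1.064, 0.586, 1.51, 2.288, -0.635, 0.839, -2.653], 'tool_pos': [0.335, -0.029, 0.311], 'eef_rot': [-0.567, 0.821, -0.064, -0.036], 'contact_force': [-0.661, 0.674, -0.291]}
xyaw -111.0 z [ 0.014 -0.145 -0.989]
(array([-124.9, -129.9,  -57.4]), array([11.3,  4.6, 55.4]))
(array([-280.1,   36.4,   54.1]), array([11.3,  4.6, 55.4]))
(array([-263.5,   22.4,  158.9]), array([11.3,  4.6, 55.4]))
```

Emit:
move_arm(
  targets=[
    [[0.5, -12, -13, -10, 0, 0, -10], [0.5, -25, -26, -20, 0, 0, -20], [0.5, -37, -39, -30, 0, 0, -30], [0.5, -50, -52, -40, 0, 0, -40], [0.5, -62, -65, -50, 0, 0, -50], [0.5, -75, -78, -57, 0, 0, -60], [0.5, -87, -91, -57, 0, 0, -70], [0.5, -100, -104, -57, 0, 0, -80], [0.5, -112, -117, -57, 0, 0, -90], [0.5, -125, -130, -57, 0, 0, -100]],
  ],
)

```text
clock: 6.88
tool_pos: [0.5007, 0.0494, 0.3593]
eef_rot: [0.993, -0.092, 0.014, 0.072]
contact_force: [-0.7, 0.4, -0.7]
opening: 0.495
finger_force: 0.0
```

```bash
python3 st.py
```

```text
{'clock': 6.875, 'q': [-0.805, 0.501, 0.851, 1.778, -0.262, 1.021, -1.641], 'tool_pos': [0.501, 0.049, 0.359], 'eef_rot': [0.993, -0.092, 0.014, 0.072], 'contact_force': [-0.651, 0.407, -0.684]}
xyaw -10.5 z [ 0.014 -0.146 -0.989]
(array([-0.8, -0.4, -0.8]), array([  5.1,  15.4, 155. ]))
(array([-137.3, -182.4,  110.6]), array([  5.1,  15.4, 155. ]))
(array([-126.4, -163.7,  215.4]), array([  5.1,  15.4, 155. ]))
```

Emit:
move_arm(
  targets=[
    [[0.5, -10, -15, 0, 0, 0, -10.5], [0.5, -20, -30, 0, 0, 0, -21], [0.5, -30, -45, 0, 0, 0, -31.5], [0.5, -40, -60, 0, 0, 0, -42], [0.5, -50, -75, 0, 0, 0, -52], [0.5, -60, -90, 0, 0, 0, -62], [0.5, -70, -105, 0, 0, 0, -72], [0.5, -80, -120, 0, 0, 0, -82], [0.5, -90, -130, 0, 0, 0, -92], [0.5, -100, -140, 0, 0, 0, -102]],
  ],
)

```text
clock: 8.12
tool_pos: [0.4288, 0.2041, 0.3353]
eef_rot: [0.697, 0.713, -0.048, 0.057]
contact_force: [-0.2, -0.1, -0.5]
opening: 0.501
finger_force: 0.0
```

```bash
python3 st.py
```

```text
{'clock': 8.125, 'q': [-0.834, 0.409, 0.306, 1.837, 0.016, 0.978, -0.534], 'tool_pos': [0.429, 0.204, 0.335], 'eef_rot': [0.697, 0.713, -0.048, 0.057], 'contact_force': [-0.196, -0.128, -0.462]}
xyaw 91.3 z [ 0.014 -0.147 -0.989]
(array([-157.6,   67.7,   -0.8]), array([   7.2,  -11.2, -101.9]))
(array([ 49. , -28.1, 110.4]), array([   7.2,  -11.2, -101.9]))
(array([ 28.4, -21.3, 215.2]), array([   7.2,  -11.2, -101.9]))
```

Emit:
move_arm(
  targets=[
    [[0.5, 5, -3, 0, 0.7, -1.1, -10.2], [0.5, 10, -6, 10, 1.4, -2.2, -20.4], [0.5, 15, -9, 20, 2.2, -3.4, -30.6], [0.5, 20, -12, 30, 2.9, -4.5, -40.8], [0.5, 25, -15, 40, 3.6, -5.6, -51], [0.5, 30, -18, 55, 4.3, -6.7, -61.2], [0.5, 36, -21, 70, 5, -7.8, -71.4], [0.5, 42, -24, 85, 5.8, -9, -81.6], [0.5, 46, -26, 100, 6.5, -10.1, -91.8], [0.5, 49, -28, 110, 7.2, -11.2, -101.9]],
  ],
)

```text
clock: 9.38
tool_pos: [0.402, 0.2355, 0.2183]
eef_rot: [-0.119, 0.978, -0.173, 0.021]
contact_force: [0.2, 0.4, -0.4]
opening: 0.5
finger_force: 0.0
```

```bash
python3 st.py; python3 - <<'E'
from plant import r
from h import *
c=r.camera_info("wrist");im=r.snapshot("wrist")[...,::-1].copy();cv2.imwrite("pics/w3.png",im)
def fproj(c,X):
    p=np.array(c["R"])@X+np.array(c["t"]);rho=np.hypot(p[0],p[1]);th=np.arctan2(rho,p[2]);return np.round([c["cx"]+c["fx"]*th*p[0]/rho,c["cy"]+c["fy"]*th*p[1]/rho],1)
print([fproj(c,H+X*b) for b in(-.042,0,.042)])
for ce,st,m in blobs(im,(0,150,60),(6,255,255)):print(ce,st)
E
```

```text
{'clock': 9.375, 'q': [-0.762, 0.598, -0.112, 1.957, 0.465, 0.856, 0.597], 'tool_pos': [0.402, 0.236, 0.218], 'eef_rot': [-0.119, 0.978, -0.173, 0.021], 'contact_force': [0.166, 0.441, -0.414]}
xyaw -166.2 z [ 0.082 -0.333 -0.939]
(array([ -50.7, -239.8,  -63.3]), array([-0., -0., -0.]))
(array([ 0.8,  0.1, -0.3]), array([-0., -0., -0.]))
(array([  0.7,   0.2, 106.7]), array([-0., -0., -0.]))
[array([259.1, 142.6]), array([259.1, 191.9]), array([259.1, 236.2])]
[258.7184265  191.38233264] [ 251  145   17   98 1449]
[ 77.07894737 247.26315789] [ 64 235  23  29 304]
```

View pics/w3.png

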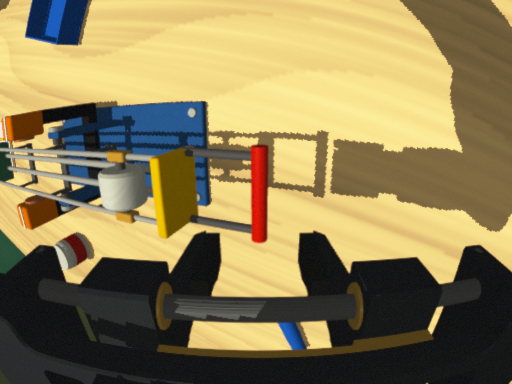

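The handle is centred between the fingers at (259,191), matching the prediction, and the roller at (123,188) hasn't moved. I'll descend and grip.

Emit:
move_arm(
  targets=[
    [[0.5, 0, 0, 30, 0, 0, 0], [0.5, 0, 0, 60, 0, 0, 0], [0.5, 0, 0, 80, 0, 0, 0], [0.5, 0, 0, 95, 0, 0, 0], [0.5, 0, 0, 107, 0, 0, 0], [0.5, 0, 0, 107, 0, 0, 0], [0.1, 0, 0, 107, 0, 0, 0], [0.0, 0, 0, 107, 0, 0, 0], [0.0, 0, 0, 107, 0, 0, 0], [0.0, 0, 0, 107, 0, 0, 0]],
  ],
  newtons=35,
)

```text
clock: 10.68
tool_pos: [0.4104, 0.2001, 0.1183]
eef_rot: [-0.116, 0.978, -0.173, 0.021]
contact_force: [1.2, -2.9, 2.7]
opening: 0.144
finger_force: 35.1
```

```bash
python3 st.py; cat >look.py <<'E'
from plant import r
from h import *
import sys
th=float(sys.argv[1]) if len(sys.argv)>1 else 0
s=r.get_state();p=s["tool_pos"]-zt*.017
print("t",s["clock"].round(2),"F",np.round(s["contact_force"],1),"grip",round(float(s["finger_force"]),1),"open",round(float(s["opening"]),3),"bar rel H mm",((p-H)@Y*1000).round(1),((p-H)[2]*1000).round(1))
for n in("top","scene"):
    c=r.camera_info(n);im=r.snapshot(n)[...,::-1].copy();cv2.imwrite(f"pics/{n}_{s['clock']:.2f}.png",im);u=roller(im,c)
    if u is None: print(n,None);continue
    z=.168
    for _ in range(3):
        sp=spos(c,u[0],z);z=.168+sp*th
    print(n,u[0].round(1),u[1][2:],"s=%.1f lat=%.1f"%(sp*1000,(onz(c,*u[0],z)-P)@X*1000))
E
python3 look.py
```

```text
{'clock': 10.675, 'q': [-0.759, 0.762, -0.019, 2.081, 0.609, 0.568, 0.473], 'tool_pos': [0.41, 0.2, 0.118], 'eef_rot': [-0.116, 0.978, -0.173, 0.021], 'contact_force': [1.242, -2.908, 2.654]}
xyaw -166.4 z [ 0.082 -0.333 -0.939]
(array([ -52.1, -239.7, -169.7]), array([-0.1, -0. , -0.3]))
(array([ 4.000e-01,  1.000e-01, -1.068e+02]), array([-0.1, -0. , -0.3]))
(array([0.4, 0.2, 0.2]), array([-0.1, -0. , -0.3]))Traceback (most recent call last):
  File "look.py", line 6, in <module>
    print("t",s["clock"].round(2),"F",np.round(s["contact_force"],1),"grip",round(float(s["finger_force"]),1),"open",round(float(s["opening"]),3),"bar rel H mm",((p-H)@Y*1000).round(1),((p-H)[2]*1000).round(1))
              ^^^^^^^^^^^^^^^^
AttributeError: 'float' object has no attribute 'round'
```

Emit:
move_arm(
  targets=[
    [[0, 0, -0.9, -2.75, -0.57, 0, 0], [0, 0, -1.8, -5.5, -1.15, 0, 0], [0, 0, -1.8, -5.5, -1.15, 0, 0], [0, 0, -1.8, -5.5, -1.15, 0, 0], [0, 0, -1.8, -5.5, -1.15, 0, 0], [0, 0, -1.8, -5.5, -1.15, 0, 0], [0, 0, -1.8, -5.5, -1.15, 0, 0], [0, 0, -1.8, -5.5, -1.15, 0, 0]],
  ],
)

```text
clock: 11.78
tool_pos: [0.4103, 0.2003, 0.1234]
eef_rot: [-0.117, 0.98, -0.163, 0.02]
contact_force: [4.4, -4.8, -4.5]
opening: 0.144
finger_force: 35.0
```

```bash
python3 look.py .02
```

```text
t 11.78 F [ 4.4 -4.8 -4.5] grip 35.0 open 0.144 bar rel H mm 0.13777465182688994 5.40482528731151
top [236.5 203.6] [ 18  16 246] s=117.6 lat=0.9
scene [254.7 162.5] [ 14  14 131] s=101.5 lat=6.1
```

Emit:
move_arm(
  targets=[
    [[0, 0, 1, 3.0, 0.63, 0, 0], [0, 0, 1.9, 6.0, 1.26, 0, 0], [0, 0, 1.9, 6.0, 1.26, 0, 0], [0, 0, 1.9, 6.0, 1.26, 0, 0], [0, 0, 1.9, 6.0, 1.26, 0, 0], [0, 0, 1.9, 6.0, 1.26, 0, 0]],
  ],
)

```text
clock: 12.62
tool_pos: [0.4103, 0.2001, 0.1173]
eef_rot: [-0.117, 0.978, -0.174, 0.021]
contact_force: [3.3, -5.2, -0.8]
opening: 0.145
finger_force: 35.0
```

```bash
python3 look.py 0; python3 look.py 0|tail -2
```

```text
t 12.62 F [ 3.3 -5.2 -0.8] grip 35.0 open 0.145 bar rel H mm -0.08188110276854346 -0.7726775508688499
top [270.2 196.6] [ 17  16 234] s=38.2 lat=1.0
scene [233.8 176.3] [ 15  14 148] s=23.2 lat=5.3
top [272.7 196.1] [ 17  15 229] s=32.3 lat=0.8
scene [232.9 176.9] [ 15  15 154] s=19.7 lat=5.3
```

Emit:
move_arm(
  targets=[
    [[0, 0, 0, 0, 0, 0, 0], [0, 0, 0, 0, 0, 0, 0], [0, 0, 0, 0, 0, 0, 0], [0, 0, 0, 0, 0, 0, 0], [0, 0, 0, 0, 0, 0, 0], [0, 0, 0, 0, 0, 0, 0]],
  ],
)

```text
clock: 13.58
tool_pos: [0.4103, 0.2, 0.1173]
eef_rot: [-0.117, 0.978, -0.174, 0.021]
contact_force: [4.8, -5.4, -1.0]
opening: 0.146
finger_force: 35.0
```

```bash
python3 look.py 0; python3 look.py 0|tail -2
```

```text
t 13.57 F [ 4.8 -5.4 -1. ] grip 35.0 open 0.146 bar rel H mm -0.09703999220561431 -0.7717566670200626
top [278.2 194.9] [ 17  16 239] s=19.2 lat=1.0
scene [229.9 178.9] [ 15  15 154] s=8.8 lat=5.5
top [278.2 194.9] [ 17  16 239] s=19.2 lat=1.0
scene [229.9 178.9] [ 15  15 155] s=8.7 lat=5.6
```

Emit:
move_arm(
  targets=[
    [[0, 0, -1, -3.0, -0.63, 0, 0], [0, 0, -1.9, -6.0, -1.26, 0, 0], [0, 0, -1.9, -6.0, -1.26, 0, 0], [0, 0, -1.9, -6.0, -1.26, 0, 0], [0, 0, -1.9, -6.0, -1.26, 0, 0], [0, 0, -1.9, -6.0, -1.26, 0, 0], [0, 0, -1.9, -6.0, -1.26, 0, 0], [0, 0, -1, -3.0, -0.63, 0, 0], [0, 0, 0, 0, 0, 0, 0], [0, 0, 0, 0, 0, 0, 0]],
  ],
)

```text
clock: 15.02
tool_pos: [0.4103, 0.2001, 0.1173]
eef_rot: [-0.117, 0.977, -0.174, 0.021]
contact_force: [3.6, -5.5, 0.4]
opening: 0.145
finger_force: 35.0
```

```bash
sed -i 's/z=\.168/z=.158/g' look.py h.py; python3 look.py 0; python3 look.py 0|tail -2
```

```text
t 15.03 F [ 3.6 -5.5  0.4] grip 35.0 open 0.145 bar rel H mm -0.06880156175852867 -0.7028239376455081
top [303.9 189.5] [ 17  16 232] s=-43.8 lat=2.2
scene [211.1 190.8] [ 16  15 162] s=-46.1 lat=-5.0
top [306.9 189. ] [ 17  15 225] s=-50.8 lat=2.0
scene [209.5 191.8] [ 17  17 176] s=-51.4 lat=-5.1
```

Emit:
move_arm(
  targets=[
    [[0, 0, 0, 0, 0, 0, 0], [0, 0, 0, 0, 0, 0, 0], [0, 0, 0, 0, 0, 0, 0], [0, 0, 0, 0, 0, 0, 0], [0, 0, 0, 0, 0, 0, 0]],
  ],
)

```text
clock: 15.85
tool_pos: [0.4103, 0.2, 0.1173]
eef_rot: [-0.117, 0.978, -0.174, 0.021]
contact_force: [4.9, -5.1, 0.9]
opening: 0.143
finger_force: 35.0
```

```bash
python3 look.py 0; python3 look.py 0|tail -2; python3 - <<'E'
from h import *
import glob
f=sorted(glob.glob("pics/top_*.png"))[-1];g=f.replace("top_","scene_")
a=cv2.imread(f)[130:260,240:400];b=cv2.imread(g)[150:280,120:280]
cv2.imwrite("pics/c5.png",cv2.resize(np.hstack([a,b]),None,fx=2.5,fy=2.5,interpolation=cv2.INTER_CUBIC))
E
```

```text
t 15.85 F [ 4.9 -5.1  0.9] grip 35.0 open 0.143 bar rel H mm -0.09003071433412295 -0.7050226651972302
top [317.2 186.6] [ 17  16 233] s=-75.9 lat=2.4
scene [202.6 196.3] [ 17  16 174] s=-74.0 lat=-5.0
top [317.3 186.6] [ 17  16 233] s=-76.0 lat=2.4
scene [202.4 196.3] [ 18  16 176] s=-74.5 lat=-5.5
```

View pics/c5.png

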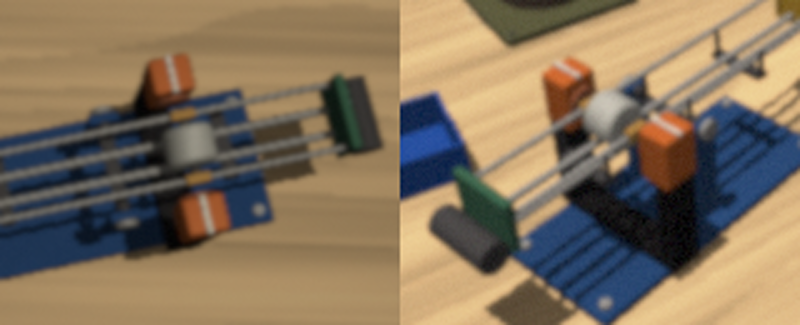

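The roller is at rest at about -75 mm, against a target of -66 mm: it sits slightly towards the green side of the line through the white coil marks (roller at (190,144) in the left half of the view). That's within tolerance, but a tiny back pulse will centre it.

Emit:
move_arm(
  targets=[
    [[0, 0, 0.6, 1.9, 0.4, 0, 0], [0, 0, 1.2, 3.8, 0.8, 0, 0], [0, 0, 0.6, 1.9, 0.4, 0, 0], [0, 0, -0.3, -1.0, -0.2, 0, 0], [0, 0, -0.3, -1.0, -0.2, 0, 0], [0, 0, -0.3, -1.0, -0.2, 0, 0], [0, 0, -0.3, -1.0, -0.2, 0, 0], [0, 0, -0.3, -1.0, -0.2, 0, 0]],
  ],
)

```text
clock: 17.05
tool_pos: [0.4103, 0.2001, 0.1183]
eef_rot: [-0.117, 0.978, -0.172, 0.021]
contact_force: [4.8, -5.5, -0.4]
opening: 0.141
finger_force: 35.0
```

```bash
python3 look.py 0; python3 look.py 0|tail -2
```

```text
t 17.05 F [ 4.8 -5.5 -0.4] grip 35.0 open 0.141 bar rel H mm -0.012897445019256031 0.26221201358533897
top [308.5 188.5] [ 16  16 225] s=-54.8 lat=2.3
scene [209.6 191.9] [ 17  17 178] s=-51.4 lat=-4.9
top [307.9 188.7] [ 17  16 230] s=-53.3 lat=2.3
scene [209.8 191.8] [ 17  17 179] s=-51.0 lat=-4.7
```

```bash
cat >fit.py <<'E'
from sim import sim
import numpy as np
from scipy.optimize import least_squares
h=-.002
A=[.01]+[.02]*8+[.0092]+[-.002]*14   # camera stops as ~1 row
A=[.01]+[.02]*7+[.02]+[.009]+[-.002]*12
B=[.009]+[.02]*6+[.009]+[-.002]*9
C=[-.009,-.016,-.009]+[.0016]*6
def res(x,full=0):
    bias,rs,k,d=x;kw=dict(res=rs,bias=bias,k=k,dmp=d)
    a=sim(A,.1582,0,0,**kw);b=sim(B,.0192,0,-.002,**kw);c=sim(C,-.076,0,-.002,**kw)
    m=[a[7][0],a[14][0],a[-1][0],b[9][0],b[10][0],b[-1][0],c[7][0],c[8][0]]
    e=np.array(m,float)-[117.6,38.2,19.2,-43.8,-52,-76,-54.8,-53.3]
    return m if full else np.r_[e,(bias)/.0005,(rs-.0333)/.005,(k-6.5)/.5,(d-.15)/.02]
if __name__=="__main__":
    o=least_squares(res,[0,.0333,6.5,.15],diff_step=1e-2,x_scale=[.002,.01,1,.05]);print(o.x,res(o.x,1),o.cost)
    x=o.x;kw=dict(bias=x[0],res=x[1],k=x[2],dmp=x[3])
    for pk in(.010,.012,.014,.016):
        print(pk,sim([(pk)/2+.0008,pk,pk/2+.0008,0,0,0,0,0,0,0],-.053,0,.0016,**kw)[-1])
E
sed -i 's/h=-.002//' fit.py; python3 fit.py
```

```text
[0.         0.03598984 7.88057292 0.33906345] [np.float64(117.9), np.float64(39.9), np.float64(12.0), np.float64(-39.5), np.float64(-47.5), np.float64(-73.6), np.float64(-69.6), np.float64(-69.6)] 340.6629051488865
0.01 (np.float64(-54.9), 0)
0.012 (np.float64(-56.3), 0)
0.014 (np.float64(-58.1), 0)
0.016 (np.float64(-60.1), 0)
```

```bash
sed -i -e 's/^A=\[.01\]+\[.02\]\*7.*/A=[.008]+[.0175]*8+[.007]+[-.0036]*12/' -e '/^A=.*14/d' -e 's/^B=.*/B=[.007]+[.0175]*6+[.007]+[-.0036]*9/' -e 's/^C=.*/C=[-.0105,-.0175,-.0105]+[0]*6/' -e 's/0,-.002,\*\*kw/0,-.0036,**kw/g' -e 's/\[0,.0333,6.5,.15\]/[-.001,.0333,6.5,.15]/' -e 's/(bias)\/.0005/bias\/.001/' -e 's/sim(\[(pk.*\*\*kw)/sim([pk\/2,pk,pk\/2,0,0,0,0,0,0,0],-.053,0,0,**kw)/' fit.py; python3 fit.py; python3 look.py
```

```text
[-5.50882475e-04  2.97158357e-02  8.98763029e+00  2.64250749e-01] [np.float64(117.2), np.float64(37.1), np.float64(14.1), np.float64(-40.3), np.float64(-48.3), np.float64(-70.6), np.float64(-56.2), np.float64(-54.5)] 72.04181131836272
0.01 (np.float64(-55.5), 0)
0.012 (np.float64(-57.4), 0)
0.014 (np.float64(-59.7), 0)
0.016 (np.float64(-62.4), 0)
t 17.25 F [ 4.3 -5.5 -0.4] grip 35.0 open 0.14 bar rel H mm -0.030561698152797544 0.25864419872159705
top [307.4 188.8] [ 16  16 229] s=-52.2 lat=2.3
scene [210.  191.4] [ 17  16 170] s=-49.5 lat=-5.5
```

Emit:
move_arm(
  targets=[
    [[0, 0, -0.8, -2.5, -0.5, 0, 0], [0, 0, -1.6, -5.0, -1.0, 0, 0], [0, 0, -0.8, -2.5, -0.5, 0, 0], [0, 0, 0, 0, 0, 0, 0], [0, 0, 0, 0, 0, 0, 0], [0, 0, 0, 0, 0, 0, 0], [0, 0, 0, 0, 0, 0, 0], [0, 0, 0, 0, 0, 0, 0]],
  ],
)

```text
clock: 18.35
tool_pos: [0.4103, 0.2001, 0.1185]
eef_rot: [-0.117, 0.978, -0.173, 0.021]
contact_force: [3.3, -5.6, 0.4]
opening: 0.145
finger_force: 35.0
```

```bash
python3 look.py 0; python3 look.py 0|tail -2
```

```text
t 18.35 F [ 3.3 -5.6  0.4] grip 35.0 open 0.145 bar rel H mm -0.027796176870062934 0.43583947752171004
top [311.  188.1] [ 17  15 227] s=-60.8 lat=2.1
scene [207.2 193.2] [ 18  16 177] s=-58.8 lat=-5.3
top [311.  188.1] [ 17  15 225] s=-60.8 lat=2.1
scene [207.4 193.1] [ 18  17 182] s=-58.1 lat=-5.6
```

Emit:
move_arm(
  targets=[
    [[0, 0, -0.7, -2.2, -0.45, 0, 0], [0, 0, -1.4, -4.4, -0.9, 0, 0], [0, 0, -0.7, -2.2, -0.45, 0, 0], [0, 0, 0, 0, 0, 0, 0], [0, 0, 0, 0, 0, 0, 0], [0, 0, 0, 0, 0, 0, 0], [0, 0, 0, 0, 0, 0, 0], [0, 0, 0, 0, 0, 0, 0]],
  ],
)

```text
clock: 19.55
tool_pos: [0.4103, 0.2001, 0.1185]
eef_rot: [-0.117, 0.978, -0.173, 0.021]
contact_force: [3.2, -4.6, 2.1]
opening: 0.146
finger_force: 35.0
```

```bash
python3 look.py 0; python3 look.py 0|tail -2
```

```text
t 19.55 F [ 3.2 -4.6  2.1] grip 35.0 open 0.146 bar rel H mm -0.04283192637450126 0.46880293179343835
top [314.5 187.3] [ 16  16 228] s=-69.3 lat=2.1
scene [204.9 194.8] [ 18  17 183] s=-66.5 lat=-5.1
top [314.5 187.3] [ 16  16 227] s=-69.2 lat=2.1
scene [204.9 194.9] [ 18  17 184] s=-66.7 lat=-5.0
```

The roller is centred at about -68 mm and at rest, so I'll hold it there for 6 s.

Emit:
move_arm(
  targets=[
    [[0, 0, 0, 0, 0, 0, 0], [0, 0, 0, 0, 0, 0, 0], [0, 0, 0, 0, 0, 0, 0], [0, 0, 0, 0, 0, 0, 0], [0, 0, 0, 0, 0, 0, 0], [0, 0, 0, 0, 0, 0, 0], [0, 0, 0, 0, 0, 0, 0], [0, 0, 0, 0, 0, 0, 0], [0, 0, 0, 0, 0, 0, 0], [0, 0, 0, 0, 0, 0, 0]],
  ],
)

```text
clock: 21.0
tool_pos: [0.4103, 0.2001, 0.1185]
eef_rot: [-0.117, 0.978, -0.173, 0.021]
contact_force: [4.0, -5.1, 1.6]
opening: 0.147
finger_force: 35.0
```

```bash
python3 look.py 0
```

```text
t 21.0 F [ 4.  -5.1  1.6] grip 35.0 open 0.147 bar rel H mm -0.02540942322200337 0.48323789156137775
top [314.5 187.3] [ 16  16 227] s=-69.2 lat=2.1
scene [204.9 194.8] [ 18  17 183] s=-66.5 lat=-5.1
```

Emit:
move_arm(
  targets=[
    [[0, 0, 0, 0, 0, 0, 0], [0, 0, 0, 0, 0, 0, 0], [0, 0, 0, 0, 0, 0, 0], [0, 0, 0, 0, 0, 0, 0], [0, 0, 0, 0, 0, 0, 0], [0, 0, 0, 0, 0, 0, 0], [0, 0, 0, 0, 0, 0, 0], [0, 0, 0, 0, 0, 0, 0], [0, 0, 0, 0, 0, 0, 0], [0, 0, 0, 0, 0, 0, 0]],
  ],
)

```text
clock: 22.35
tool_pos: [0.4103, 0.2001, 0.1185]
eef_rot: [-0.117, 0.978, -0.173, 0.021]
contact_force: [3.9, -4.4, 1.9]
opening: 0.146
finger_force: 35.0
```

Emit:
move_arm(
  targets=[
    [[0, 0, 0, 0, 0, 0, 0], [0, 0, 0, 0, 0, 0, 0], [0, 0, 0, 0, 0, 0, 0], [0, 0, 0, 0, 0, 0, 0], [0, 0, 0, 0, 0, 0, 0], [0, 0, 0, 0, 0, 0, 0], [0, 0, 0, 0, 0, 0, 0], [0, 0, 0, 0, 0, 0, 0], [0, 0, 0, 0, 0, 0, 0], [0, 0, 0, 0, 0, 0, 0]],
  ],
)

```text
clock: 23.6
tool_pos: [0.4103, 0.2001, 0.1185]
eef_rot: [-0.117, 0.978, -0.173, 0.021]
contact_force: [4.0, -5.2, 2.5]
opening: 0.138
finger_force: 35.0
```

Emit:
move_arm(
  targets=[
    [[0, 0, 0, 0, 0, 0, 0], [0, 0, 0, 0, 0, 0, 0], [0, 0, 0, 0, 0, 0, 0], [0, 0, 0, 0, 0, 0, 0], [0, 0, 0, 0, 0, 0, 0], [0, 0, 0, 0, 0, 0, 0], [0, 0, 0, 0, 0, 0, 0], [0, 0, 0, 0, 0, 0, 0], [0, 0, 0, 0, 0, 0, 0], [0, 0, 0, 0, 0, 0, 0]],
  ],
)

```text
clock: 24.85
tool_pos: [0.4103, 0.2001, 0.1185]
eef_rot: [-0.117, 0.978, -0.173, 0.021]
contact_force: [4.4, -5.2, 2.0]
opening: 0.142
finger_force: 35.0
```

Emit:
move_arm(
  targets=[
    [[0, 0, 0, 0, 0, 0, 0], [0, 0, 0, 0, 0, 0, 0], [0, 0, 0, 0, 0, 0, 0], [0, 0, 0, 0, 0, 0, 0], [0, 0, 0, 0, 0, 0, 0], [0, 0, 0, 0, 0, 0, 0], [0, 0, 0, 0, 0, 0, 0], [0, 0, 0, 0, 0, 0, 0]],
  ],
)

```text
clock: 25.85
tool_pos: [0.4103, 0.2001, 0.1185]
eef_rot: [-0.117, 0.978, -0.173, 0.021]
contact_force: [4.2, -4.9, 2.7]
opening: 0.146
finger_force: 35.0
```

```bash
python3 look.py 0; python3 - <<'E'
from sim import sim
kw=dict(bias=-.0005,res=.03,k=9,dmp=.26)
for n in(3,4,5):print(n,sim([.007]+[.0175]*n+[.007]+[-.003]*14,-.068,0,0,**kw))
E
```

```text
t 25.85 F [ 4.2 -4.9  2.7] grip 35.0 open 0.146 bar rel H mm -0.041454237571320204 0.4790245739990928
top [314.5 187.3] [ 16  16 228] s=-69.3 lat=2.1
scene [204.9 194.8] [ 18  17 184] s=-66.5 lat=-5.1
3 [(np.float64(-68.0), np.float64(-0.9)), (np.float64(-68.6), np.float64(-10.4)), (np.float64(-70.9), np.float64(-25.2)), (np.float64(-75.0), np.float64(-39.6)), (np.float64(-80.6), np.float64(-47.4)), (np.float64(-86.4), np.float64(-43.6)), (np.float64(-91.2), np.float64(-34.6)), (np.float64(-95.0), np.float64(-25.9)), (np.float64(-97.7), np.float64(-17.5)), (np.float64(-99.3), np.float64(-9.4)), (np.float64(-100.0), np.float64(-1.5)), (np.float64(-100.0), np.float64(0.1)), (np.float64(-100.0), np.float64(0.3)), (np.float64(-99.9), np.float64(0.5)), (np.float64(-99.8), np.float64(0.7)), (np.float64(-99.7), np.float64(0.8)), (np.float64(-99.6), np.float64(1.0)), (np.float64(-99.5), np.float64(1.1)), (np.float64(-99.3), np.float64(1.3))]
4 [(np.float64(-68.0), np.float64(-0.9)), (np.float64(-68.6), np.float64(-10.4)), (np.float64(-70.9), np.float64(-25.2)), (np.float64(-75.0), np.float64
[... 790 characters left out ...]
np.float64(-39.6)), (np.float64(-80.8), np.float64(-53.4)), (np.float64(-88.4), np.float64(-66.9)), (np.float64(-97.3), np.float64(-73.8)), (np.float64(-106.4), np.float64(-69.1)), (np.float64(-114.4), np.float64(-59.4)), (np.float64(-121.2), np.float64(-49.9)), (np.float64(-126.8), np.float64(-40.7)), (np.float64(-131.3), np.float64(-31.9)), (np.float64(-134.7), np.float64(-23.3)), (np.float64(-137.1), np.float64(-15.0)), (np.float64(-138.5), np.float64(-6.9)), (np.float64(-138.8), np.float64(0.0)), (np.float64(-138.8), np.float64(0.2)), (np.float64(-138.8), np.float64(0.4)), (np.float64(-138.7), np.float64(0.5)), (np.float64(-138.6), np.float64(0.7)), (np.float64(-138.5), np.float64(0.9))]
```

The roller held still from before 19.6 s to 25.9 s. Next I'll use the calibrated pulse to bring it close to the green stop.

Emit:
move_arm(
  targets=[
    [[0, 0, -0.9, -2.75, -0.57, 0, 0], [0, 0, -1.8, -5.5, -1.15, 0, 0], [0, 0, -1.8, -5.5, -1.15, 0, 0], [0, 0, -1.8, -5.5, -1.15, 0, 0], [0, 0, -1.8, -5.5, -1.15, 0, 0], [0, 0, -1.8, -5.5, -1.15, 0, 0], [0, 0, -0.8, -2.5, -0.5, 0, 0], [0, 0, 0.2, 0.5, 0.1, 0, 0], [0, 0, 0.2, 0.5, 0.1, 0, 0]],
  ],
)

```text
clock: 27.08
tool_pos: [0.4103, 0.2001, 0.1179]
eef_rot: [-0.117, 0.978, -0.174, 0.021]
contact_force: [4.7, -5.9, 1.5]
opening: 0.145
finger_force: 35.0
```

```bash
python3 look.py 0; python3 look.py 0|tail -2
```

```text
t 27.07 F [ 4.7 -5.9  1.5] grip 35.0 open 0.145 bar rel H mm -0.07530582046137403 -0.08408322065633911
top [339.2 182.1] [ 17  15 228] s=-129.1 lat=2.0
scene [184.3 207.8] [ 18  17 183] s=-130.0 lat=-5.9
top [342.6 181.6] [ 17  16 228] s=-137.3 lat=1.6
scene [182.  209.3] [ 18  18 189] s=-136.9 lat=-5.7
```

Emit:
move_arm(
  targets=[
    [[0, 0, 0, 0, 0, 0, 0], [0, 0, 0, 0, 0, 0, 0], [0, 0, 0, 0, 0, 0, 0], [0, 0, 0, 0, 0, 0, 0], [0, 0, 0, 0, 0, 0, 0], [0, 0, 0, 0, 0, 0, 0], [0, 0, 0, 0, 0, 0, 0]],
  ],
)

```text
clock: 28.15
tool_pos: [0.4103, 0.2, 0.1179]
eef_rot: [-0.117, 0.978, -0.173, 0.021]
contact_force: [4.0, -5.2, 2.6]
opening: 0.143
finger_force: 35.0
```

```bash
python3 look.py 0; python3 look.py 0|tail -2
```

```text
t 28.15 F [ 4.  -5.2  2.6] grip 35.0 open 0.143 bar rel H mm -0.0987834916201462 -0.09172047676056505
top [358.4 178.1] [ 16  15 221] s=-176.0 lat=1.9
scene [169.1 217.9] [ 18  18 191] s=-174.6 lat=-5.2
top [358.5 178.1] [ 16  15 220] s=-176.1 lat=1.9
scene [169.1 217.9] [ 18  18 192] s=-174.7 lat=-5.1
```

Emit:
move_arm(
  targets=[
    [[0, 0, -0.45, -1.4, -0.29, 0, 0], [0, 0, -0.9, -2.75, -0.57, 0, 0], [0, 0, -0.9, -2.75, -0.57, 0, 0], [0, 0, -0.9, -2.75, -0.57, 0, 0], [0, 0, -0.9, -2.75, -0.57, 0, 0], [0, 0, -0.9, -2.75, -0.57, 0, 0], [0, 0, -0.9, -2.75, -0.57, 0, 0], [0, 0, -0.9, -2.75, -0.57, 0, 0]],
  ],
)

```text
clock: 29.35
tool_pos: [0.4103, 0.2002, 0.1206]
eef_rot: [-0.117, 0.979, -0.168, 0.02]
contact_force: [4.7, -5.5, 0.1]
opening: 0.144
finger_force: 35.0
```

```bash
python3 look.py 0.008; python3 look.py 0.008|tail -2
```

```text
t 29.35 F [ 4.7 -5.5  0.1] grip 35.0 open 0.144 bar rel H mm 0.06260559935163972 2.5934831449740123
top [361.8 177.4] [ 17  16 224] s=-184.8 lat=1.9
scene [165.4 220.4] [ 19  18 209] s=-184.1 lat=-6.3
top [362.6 177.1] [ 16  15 216] s=-186.6 lat=2.4
scene [164.5 220.7] [ 20  17 206] s=-186.2 lat=-7.1
```

Emit:
move_arm(
  targets=[
    [[0, 0, 0, 0, 0, 0, 0], [0, 0, 0, 0, 0, 0, 0], [0, 0, 0, 0, 0, 0, 0], [0, 0, 0, 0, 0, 0, 0], [0, 0, -0.9, -2.75, -0.57, 0, 0], [0, 0, -1.8, -5.5, -1.15, 0, 0], [0, 0, -3.7, -11, -2.3, 0, 0], [0, 0, -5.75, -16.4, -3.44, 0, 0], [0, 0, -7.9, -21.75, -4.58, 0, 0], [0, 0, -7.9, -21.75, -4.58, 0, 0]],
  ],
)

```text
clock: 30.8
tool_pos: [0.4103, 0.2, 0.1442]
eef_rot: [-0.117, 0.985, -0.129, 0.016]
contact_force: [3.2, -5.1, 4.9]
opening: 0.141
finger_force: 35.1
```

```bash
python3 look.py 0.085; python3 -c "
from plant import r
print(r.get_state()['q'])"
```

```text
t 30.8 F [ 3.2 -5.1  4.9] grip 35.1 open 0.141 bar rel H mm -0.14861642502520198 26.214179608977457
top [365.3 177.7] [ 16  16 216] s=-197.4 lat=1.9
scene [163.6 223.5] [ 16  14 166] s=-184.8 lat=-15.5
[-0.66214679  0.68741184 -0.09409025  2.09156343  0.56036409  0.56485574
  0.56324684]
```

The runway is tipped about 0.088 rad with the roller against the green stop. I'll release and back off along the tool axis.

Emit:
move_arm(
  targets=[
    [[0.2, 0, 0, 0, 0, 0, 0], [0.3, 0, 0, 0, 0, 0, 0], [0.45, 0, 0, 0, 0, 0, 0], [0.5, 0, 0, 0, 0, 0, 0], [0.5, 0, 0, 0, 0, 0, 0], [0.5, 0, 0, -10, 0, 0, 0], [0.5, 0, 0, -30, 0, 0, 0], [0.5, 0, 0, -60, 0, 0, 0], [0.5, 0, 0, -100, 0, 0, 0], [0.5, 0, 0, -140, 0, 0, 0]],
  ],
)

```text
clock: 32.15
tool_pos: [0.4009, 0.2362, 0.2811]
eef_rot: [-0.118, 0.985, -0.128, 0.016]
contact_force: [0.5, -0.5, -0.5]
opening: 0.5
finger_force: 0.0
```

Emit:
move_arm(
  targets=[
    [[0.5, 0, 0, -10, 0, 0, 0], [0.5, 0, 0, -20, 0, 0, 0], [0.5, 0, 0, -20, 0, 0, 0], [0.5, 0, 0, -20, 0, 0, 0]],
  ],
)

```text
clock: 32.65
tool_pos: [0.3998, 0.2401, 0.2977]
eef_rot: [-0.118, 0.985, -0.129, 0.015]
contact_force: [0.6, -0.1, -0.2]
opening: 0.5
finger_force: 0.0
```

```bash
python3 look.py 0.085; python3 - <<'E'
from h import *
import glob
f=sorted(glob.glob("pics/top_*.png"))[-1];g=f.replace("top_","scene_");print(f)
a=cv2.imread(f)[40:260,100:410];b=cv2.imread(g)[110:330,110:420]
cv2.imwrite("pics/c9.png",cv2.resize(np.vstack([a,b]),None,fx=1.3,fy=1.3))
c0=cv2.imread("pics/top0.png")
E
```

```text
t 32.65 F [ 0.6 -0.1 -0.2] grip 0.0 open 0.5 bar rel H mm 41.347224400240584 179.65008798961685
top [365.3 177.7] [ 16  16 212] s=-197.6 lat=2.0
scene [163.6 223.4] [ 16  14 167] s=-184.7 lat=-15.5
pics/top_32.65.png
```

View pics/c9.png

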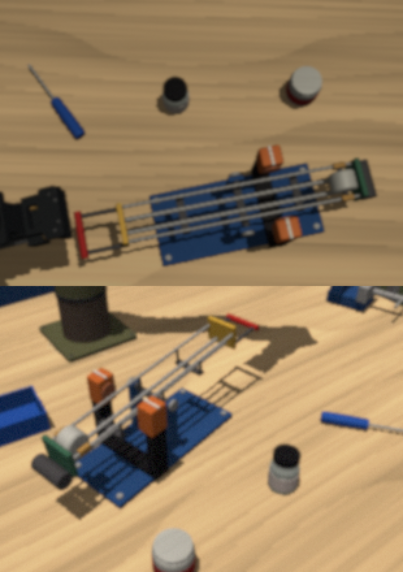

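The roller lies against the green stop, at (345,180) in the top half and (70,437) in the lower half. The runway is still tipped, the gripper is clear, and the bystanders are in place. I'm handing the job in.

```bash
python3 -c "
from plant import r
print(r.finish_job())"
```

```text
the job is handed in; nothing more can be done
None
```

Handed in at about 33 s: the roller rested between the coils for over 6 s (about 2 mm off centre by my measurement), then rolled gently to the green stop, and I let go with the runway tipped about 0.09 rad. One blemish, while repositioning before the grasp, was a wrong-way wrist turn that swung the arm off and read about 87 N at the wrist (limit 120 N). I didn't find the cause, but nothing in the later pictures had moved.

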